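Tighten the microscope boom's castle nut to the next slot and lock it with its pin

TASK

Turn the loose castle nut on the microscope boom stand clockwise until you feel it bite, then carry on only as far as the next slot that lines up with the cross hole in the spindle; do not turn it back to find a slot. Then slide the locking pin through the slots and the hole, without forcing it, until its collar is up against the nut, and let go of it there. Leave the dish, the dropper bottle and the slide box where they are.

Things in the scene. Friction and masses are not known exactly. Their poses are not given: they have to be found in the camera images.
- nut_center (a point): Steel castle nut on a vertical spindle: 46 mm across flats, underside 53 mm and top 91 mm above the table. Six slots 8 mm wide, 15 mm deep from the top, one in the middle of each flat: a pair lines up every 60 degrees. Point on the nut's axis 19 mm above its underside; x points through a slot, square to a flat; z up. Turns easily (about 0.1 N m) until it bites; stays where it is left.
- nut (a joint): How far the nut has been turned back (anticlockwise from above) from its furthest clockwise position, as a negative angle in rad; 0 at the start and whenever it has not been turned back. The nut bites somewhere 5 to 50 degrees clockwise from its start; from there on it takes about 0.5 N m, felt also while it is held still, and springs back 1 to 2 degrees when let go.
- hole (a point): Centre of the level cross hole through the steel spindle (26 mm thick, top 100 mm above the table), on the spindle's axis, 81 mm above the table. Hole 7.5 x 7.5 mm, 26 mm long, open at both ends; its direction is the x axis of this point. The floor of the nut's slots is level with the bottom of the hole. A dark line across the spindle's top face shows it. The spindle does not turn.
- tab (a point): Outer part of the tab of the dark steel tab washer (3 mm thick, 58 mm across) that lies under the nut; the point is 36 mm from the spindle's axis and 53 mm above the table. It stands still while the nut runs freely and turns with the nut once it has bitten.
- pin_grip (a point): Centre of the locking pin's black grip block: 24 mm along the bar, 22 mm across, 50 mm tall, standing upright on its foot at the start, about 70 g. x along the bar to its tip, z up. From the +x face come a steel collar (12 mm thick, 10 mm long) and a round-nosed bar 5 mm thick, on a line 3 mm above this point; collar's end 22 mm, bar's tip 80 mm ahead of this point.
- pin_mid (a point): Point on the centre line of the pin's bar, 23 mm beyond the collar's end (45 mm ahead of the grip's centre): it lies in the middle of the cross hole when the collar is against the flat of the nut. x along the bar. The pin may go in from either end of the hole.
- base: Cream cast foot of the boom stand, fixed: 130 mm square plate 14 mm thick with a round hub (62 mm across, top at 50 mm) in its middle that carries washer, nut and spindle; a boom with a ring at its end reaches 210 mm from the hub along +x, below 43 mm. Origin under the hub's middle, on the table.
- dish: Flat glass dish, 90 mm across, 15 mm tall; origin under its middle. Leave alone.
- dropper: White dropper bottle with green cap, 36 mm across, 75 mm tall; origin under its middle. Leave alone.
- slidebox: Open wooden box of glass slides, 85 x 110 x 33 mm; origin under its middle. Leave alone.
Not all that is in view belongs to the job. Of the things that look like the part that bears pin_grip, the larger one is meant.

How it is judged:
By the outcome, as a careful person would: the job done as asked, in the order asked, and still so for the second after the job is handed in, with the robot touching nothing.
It also fails if it takes over 72 s, if anything falls off the work surface, if the arm or the gripper's body presses on something with over 40 N, if the wrist force passes 120 N, or if a joint passes its speed limit or range.

ROBOT

A 6-joint arm with a two-finger parallel gripper is mounted at the origin on the work surface. World frame = base frame: x ahead of the robot, y to its left, z up, the work surface at z = 0. Lengths are in m, angles in rad, forces in N, time in s.
With the tool pointing down it reaches from about 0.3 to 0.825 m from the base axis. Payload 5.4 kg.
Tool frame: the origin (TCP) lies between the finger pads; the fingertips stand bot.tip_reach ahead of it and the grasp point (between the pads) lies 11 mm behind it (bot.tip_reach is the distance from the TCP to the fingertips, in m); x points along the fingers, z is the direction in which the jaws open and shut, and the axes are right-handed (so a half turn about x gives the same grasp; the last joint's range is limited). The gripper opens to 92 mm and grips with 3 to 60 N. Pads are 20 mm wide; open, the fingers measure 128 mm over their backs; the gripper's body (75 mm by 189 mm) begins 69 mm behind the grasp point.
Start: joints at [-1.386, 0.158, 1.597, -0, 1.386, -0.21], TCP at [0.221, -0.531, 0.223] pointing down, gripper open.
Joint ranges: [-2.91, 2.91], [-0.94, 2.29], [0.18, 2.7], [-1.29, 4.43], [0.17, 2.64], [-3, 3]. Speed limits (rad/s): [2.57, 2.57, 3.14, 3.14, 3.14, 3.14].

INTERFACE

Orientations are given as a 3x3 rotation matrix whose columns are the frame's x, y, z axes.
In Python, from plant import bot, cams, job gives the robot as it stands. The module is installed in compiled form; this text tells all that it offers.
- The arm moves only by the shell command python3 -m crank 'ROWS' [FORCE]. ROWS is JSON, one flat list of numbers, 7 for each row, row after row: the shift along the tool's x, y, z in units of 25 mm (1.0 is 25 mm), then the turn, a rotation vector about the tool's x, y, z in units of 8 degrees (1.0 is 8 degrees), then the finger opening in mm, from 0 to 91.9. In form: [x, y, z, rx, ry, rz, jaw, x, y, z, rx, ry, rz, jaw, ...]. A call has 1 to 10 rows; each row is the pose to reach, as a shift and turn from the pose measured when the call began, along the tool's axes at that moment; what a row does not reach only later rows make up. A row lasts 1/10 s, in which the tool goes at most 50 mm and 8.59 degrees, less where a joint would pass 70% of its speed; a pose out of reach is approached as far as the arm can. A call with a gripper value outside its range is refused whole. The fingers move at their own pace and stop on an object; FORCE is the grip in N (left out, the last holds). Time passes only in rows, so rows that repeat a pose let the fingers close. It gives the time, the measured TCP pose, the force and the opening at its end, in the units of the state.
- bot.get_state(): the state, without advancing time (a new reading comes with each control period).
- cams.read_camera(name): name is "side" or "top" or "wrist"; returns a dict with "pixels" (400x640x3 uint8, red, green, blue), "vfov" (degrees; the focal length in pixels is half the picture's height over the tangent of half this angle, whatever the lens; pixels are square), "cx", "cy" (the principal point, pixels), "k1" (the pictures are not rectified: a ray, as slopes to the right and down, at radius r is drawn at 1 + k1 r^2 times it, then the intrinsics apply), "view" (4x4, takes a point from world to camera coordinates). Camera axes: x right, y up, looking along -z (the intrinsics and any distortion apply to the point x, -y, -z); pixel columns grow to the right and rows downward; lengths in m; the calibration is good to about 2 mm. A picture is of the moment at which its call begins. There is no depth.
- job.finish_job(): hands the job in, once; it reports no verdict.
The state is a dict: "time_s": time; "joint_pos": joint angles; "joint_velocities": joint speeds; "joint_efforts": joint torques, N m; "tool_pos": TCP position; "eef_rot": TCP orientation; "force": force on the tool from outside, world axes, zero at the start; "wrist_torque": the same for the moment, N m; "opening": finger opening in m.
Only numpy, scipy, OpenCV 4.12 (cv2) and the standard library are available. Lean on these libraries where they do the work, as an engineer would, in place of code of your own. Each camera call takes 0.05 s, during which the arm holds its last target. There are 200 camera calls.

## Working session

There is one attempt and no reset: what is moved stays moved. The work goes in short steps, Python scripts to look and compute and a shell command to move; the robot and the scene stay as the last step left them, time stands still between calls to the robot, and variables do not carry over. Pictures are saved under pics/ and viewed, about 8 in all and at most 12, crops included, and the job is handed in when it is done.

```bash
mkdir -p pics
cat > h.py <<'E'
import numpy as np, cv2
from plant import bot, cams, job
def shot(name, fn=None):
    c=cams.read_camera(name); 
    if fn: cv2.imwrite('pics/'+fn, c['pixels'][:,:,::-1])
    return c
def K(c):
    f=200/np.tan(np.radians(c['vfov'])/2); return f
def ray(c,u,v):
    f=K(c); d=np.array([(u-c['cx'])/f,(v-c['cy'])/f]); 
    s=d.copy()
    for _ in range(30): s=d/(1+c['k1']*(s@s))
    V=np.array(c['view']); R=V[:3,:3]; o=-R.T@V[:3,3]
    return o, R.T@np.array([s[0],-s[1],-1.])
def onz(c,u,v,z):
    o,d=ray(c,u,v); return o+d*(z-o[2])/d[2]
def proj(c,p):
    V=np.array(c['view']); q=V[:3,:3]@np.array(p)+V[:3,3]; s=np.array([q[0],-q[1]])/-q[2]
    return s*(1+c['k1']*(s@s))*K(c)+[c['cx'],c['cy']]
E
python3 - <<'E'
from h import *
s=bot.get_state(); print({k:np.round(v,3).tolist() for k,v in s.items()}, bot.tip_reach)
ims=[]
for n in ['top','side','wrist']:
    c=shot(n,n+'0.png'); print(n,c['vfov'],c['cx'],c['cy'],c['k1'],np.round(c['view'],3).tolist())
E
```

```text
{'time_s': 0.0, 'joint_pos': [-1.386, 0.159, 1.598, -0.0, 1.386, -0.21], 'joint_velocities': [0.0, -0.0, 0.001, -0.001, -0.0, 0.0], 'joint_efforts': [0.002, -38.557, -32.21, 0.07, 0.038, -0.0], 'tool_pos': [0.221, -0.53, 0.222], 'eef_rot': [[-0.0, 0.923, 0.385], [0.002, 0.385, -0.923], [-1.0, 0.0, -0.002]], 'force': [-0.583, 0.411, 0.056], 'wrist_torque': [0.049, 0.017, 0.025], 'opening': 0.092} 0.008
top 44.09442012260351 309.6128102276089 204.23070524296605 -0.15127126852593323 [[-0.004, -1.0, 0.02, -0.017], [0.986, -0.0, 0.165, -0.539], [-0.165, 0.02, 0.986, -1.094], [0.0, 0.0, 0.0, 1.0]]
side 47.269154719123264 313.7481985264525 187.7099705008178 0.04369432925778754 [[0.987, -0.158, -0.011, -0.522], [0.127, 0.748, 0.651, -0.117], [-0.095, -0.645, 0.759, -0.99], [0.0, 0.0, 0.0, 1.0]]
wrist 67.54991083547202 323.26202478874774 205.17305150004762 -0.033093331275813126 [[0.384, -0.923, -0.002, -0.574], [0.896, 0.373, -0.242, 0.027], [0.224, 0.091, 0.97, -0.391], [0.0, 0.0, 0.0, 1.0]]
```

View pics/top0.png

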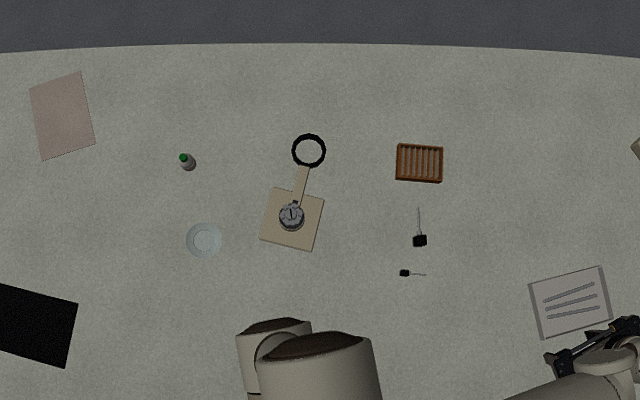

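View pics/side0.png

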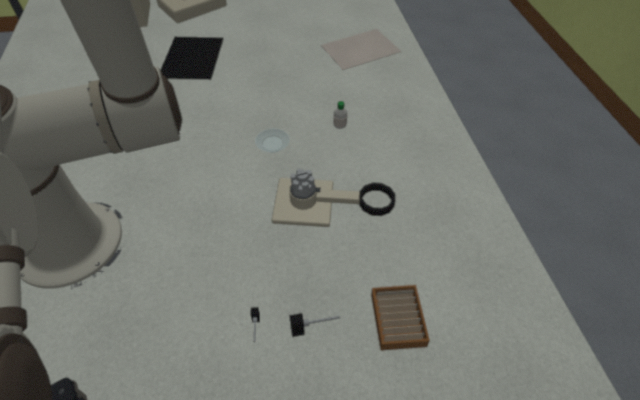

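The top view shows the nut at about (291,215), the boom ring at (309,150), the large pin's grip at (420,240) with its tip at (418,208), and the small decoy at (405,273). The side view agrees, with the pin grip at (297,324) and the nut at (303,188).

Run:
```python
from h import *
c=cams.read_camera('top'); 
for n,u,v,z in [('nut',291,213,.091),('ring',309,150,.03),('grip',420,239,.05),('tip',418.5,208,.028),('dec',405,273,.03)]: print(n,onz(c,u,v,z).round(4))
s=cams.read_camera('side')
for n,u,v,z in [('nut',303,180,.095),('ring',377,199,.03),('grip',297,318,.05),('tip',340,318,.028)]: print(n,onz(s,u,v,z).round(4))
im=c['pixels'][170:260,245:345]; cv2.imwrite('pics/topcrop.png',cv2.resize(im,None,fx=6,fy=6,interpolation=cv2.INTER_CUBIC)[:,:,::-1])
```

```text
nut [0.512 0.024 0.091]
ring [ 0.6729 -0.0174  0.03  ]
grip [ 0.4573 -0.2715  0.05  ]
tip [ 0.533  -0.2761  0.028 ]
dec [ 0.3805 -0.2384  0.03  ]
nut [0.5082 0.0098 0.095 ]
ring [ 0.6693 -0.0166  0.03  ]
grip [ 0.4549 -0.2747  0.05  ]
tip [ 0.5333 -0.2773  0.028 ]
```

```bash
cat >> h.py <<'E'
def rows(p,ang=None,st=None,yaw=None):
    """row numbers to bring TCP to p, tool down, jaw axis z at heading ang (world rad, mod pi nearest)"""
    from scipy.spatial.transform import Rotation as Ro
    s=st or bot.get_state(); R=np.array(s['eef_rot']); d=R.T@(np.array(p)-s['tool_pos'])/.025
    rv=np.zeros(3)
    if ang is not None:
        a0=np.arctan2(R[1,2],R[0,2]); da=(ang-a0+np.pi)%(2*np.pi)-np.pi
        a=a0+da; z=np.array([np.cos(a),np.sin(a),0]); x=np.array([0,0,-1.]); T=np.c_[x,np.cross(z,x),z]
        rv=np.degrees(Ro.from_matrix(R.T@T).as_rotvec())/8
    return np.r_[d,rv].round(3).tolist()
E
python3 - <<'E'
from h import *
s=bot.get_state(); c=cams.read_camera('wrist'); V=np.array(c['view']); R=V[:3,:3]; o=-R.T@V[:3,3]
T=np.array(s['eef_rot']); print('cam in tool',(T.T@(o-s['tool_pos'])).round(4),'axis',(T.T@(-R[2])).round(3),'right',(T.T@R[0]).round(3))
a0=np.arctan2(T[1,2],T[0,2]);print(np.degrees(a0))
t=np.array([0.51,0.018]);
for deg in [-104,-67.4,-14]:
    a=np.radians(deg); z=np.array([np.cos(a),np.sin(a)]); y=np.array([-z[1],z[0]]); 
    for off in (.10,.115): p=np.r_[t-y*0-y*0,0.26]; 
    print(deg,rows([.51-y[0]*.0,.018,.26],a), y)
E
```

```text
cam in tool [-1.625e-01  6.720e-02  1.000e-04] axis [ 0.97  -0.242 -0.001] right [ 0.001 -0.001  1.   ]
-67.378541087374
-104 [-1.496, 19.106, -15.812, 4.577, -0.005, 0.0] [ 0.97029573 -0.2419219 ]
-67.4 [-1.496, 19.106, -15.812, 0.002, -0.005, -0.001] [0.92321022 0.38429532]
-14 [-1.496, 19.106, -15.812, -6.673, -0.004, -0.003] [0.2419219  0.97029573]
```

```bash
python3 -m crank '[0,9.55,-7.9,0,0,0,91,0,9.55,-7.9,0,0,0,91,1,19.1,-15.8,0,0,0,91,1,19.1,-15.8,0,0,0,91,1,19.1,-15.8,0,0,0,91,1,19.1,-15.8,0,0,0,91,1,19.1,-15.8,0,0,0,91,1,19.1,-15.8,0,0,0,91,1,19.1,-15.8,0,0,0,91,1,19.1,-15.8,0,0,0,91]'
python3 - <<'E'
from h import *
s=bot.get_state(); print(s['joint_pos'],rows([.51,.018,.17],np.radians(-67.4)))
E
```

```text
time_s: 1.3
tool_pos: [0.4545, -0.0868, 0.2036]
eef_rot: [[0.001, 0.923, 0.385], [0.0, 0.385, -0.923], [-1.0, 0.001, 0.0]]
force: [0.8, 0.5, 0.3]
opening: 0.0907
[-4.51085528e-01 -1.25903864e-01  1.92307494e+00  4.65820489e-04
  1.34378085e+00  7.24871002e-01] [1.345, 3.659, -3.016, 0.002, 0.001, -0.005]
```

```bash
python3 -m crank '[1.34,3.66,-3.02,0,0,0,91,1.34,3.66,-3.02,0,0,0,91,1.34,3.66,-3.02,0,0,0,91,1.34,3.66,-3.02,0,0,0,91,1.34,3.66,-3.02,0,0,0,91,1.34,3.66,-3.02,0,0,0,91]'
python3 - <<'E'
from h import *
c=shot('wrist'); im=c['pixels']; cv2.imwrite('pics/w1.png',cv2.resize(im[90:330,180:460],None,fx=2.5,fy=2.5,interpolation=cv2.INTER_CUBIC)[:,:,::-1])
print(bot.get_state()['joint_pos'])
E
```

```text
time_s: 1.9
tool_pos: [0.5099, 0.017, 0.1706]
eef_rot: [[0.001, 0.924, 0.384], [-0.0, 0.384, -0.924], [-1.0, 0.001, 0.001]]
force: [-0.7, -0.8, 0.5]
opening: 0.0908
[-2.04083692e-01  3.51521758e-02  1.83504276e+00  8.32642238e-06
  1.26970754e+00  9.73623541e-01]
```

View pics/w1.png

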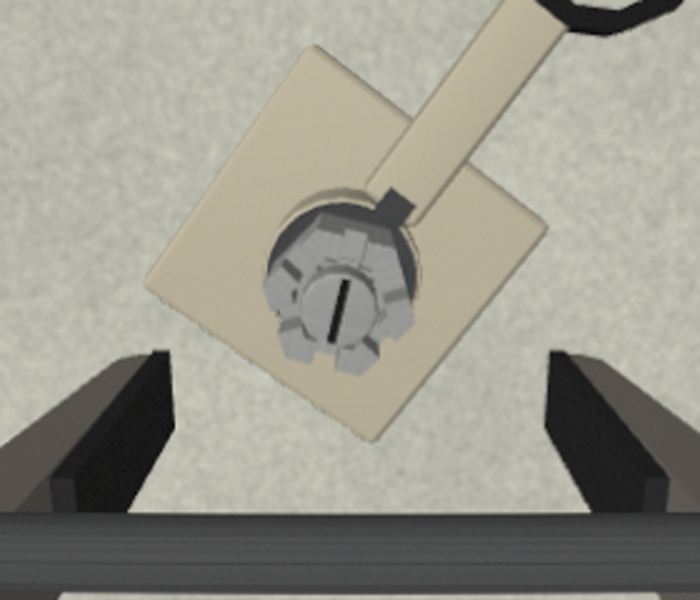

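The wrist crop shows the spindle top at crop (340,309), its dark line from (347,280) to (332,342), and the washer tab at (397,207) pointing to the boom. I'll rectify it onto the nut's top plane to read the angles.

```bash
cat >> h.py <<'E'
def rect(c,cen,z,half=.04,n=560):
    """metric top-down picture: col grows with -y, row with -x"""
    g=(np.arange(n)+.5)/n*2*half-half; Y,X=np.meshgrid(-g,-g)
    P=np.stack([cen[0]+X,cen[1]+Y,np.full_like(X,z)],-1)@np.array(c['view'])[:3,:3].T+np.array(c['view'])[:3,3]
    s=np.stack([P[...,0],-P[...,1]],-1)/-P[...,2:]; q=s*(1+c['k1']*(s**2).sum(-1,keepdims=True))*K(c)+[c['cx'],c['cy']]
    return cv2.remap(c['pixels'],q[...,0].astype('f4'),q[...,1].astype('f4'),cv2.INTER_CUBIC)[:,:,::-1]
def line(c,cen,z=.1):
    """dark line on spindle top: centre and direction (world deg)"""
    r=cv2.cvtColor(rect(c,cen,z,.02,400),cv2.COLOR_BGR2GRAY)
    m=((r<70)).astype('u1'); yy,xx=np.mgrid[:400,:400]; m[(yy-200)**2+(xx-200)**2>110**2]=0
    n,l,st,ce=cv2.connectedComponentsWithStats(m); k=1+np.argmax(st[1:,4]); pts=np.argwhere(l==k)
    (v,u)=pts.mean(0); w,e=np.linalg.eigh(np.cov(pts.T)); d=-e[:,1]
    return cen[0]-(v-199.5)*1e-4, cen[1]-(u-199.5)*1e-4, np.degrees(np.arctan2(d[1],d[0]))%180, len(pts), 4*np.sqrt(w)/10
E
python3 - <<'E'
from h import *
c=shot('wrist'); p=onz(c,316,213.6,.1); print(p); L=line(c,p); print(L); L=line(c,L[:2]); print(L)
im=rect(c,L[:2],.091); im=cv2.convertScaleAbs(im,alpha=1.3); cv2.imwrite('pics/r1.png',im)
E
```

```text
[0.5097193  0.02322228 0.1       ]
(np.float64(0.5089977014442099), np.float64(0.024019767083564337), np.float64(8.855816676033779), 4982, array([ 2.75010242, 24.16527968]))
(np.float64(0.5088519432677976), np.float64(0.023998845378906262), np.float64(8.885667930820537), 5045, array([ 2.74042878, 24.50729272]))
```

View pics/r1.png

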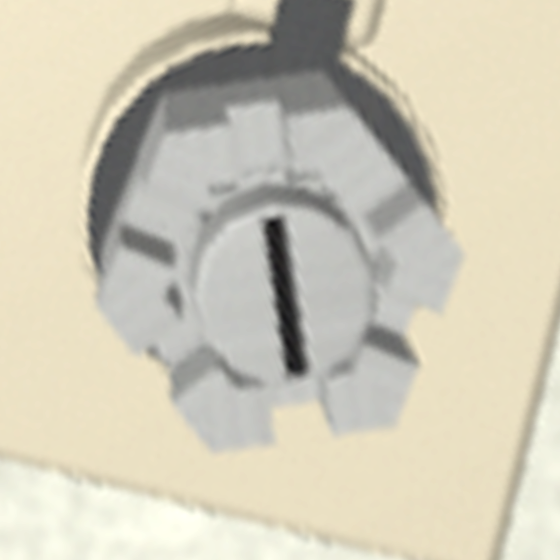

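The slots lie within about 2° of the hole line, which heads 8.9°. The bottom slot's centre is at (300,425) and the bottom flat slopes from (215,450) to (402,428). The next line-up after the bite is therefore about 60° clockwise. I'll grip the flats at heading about -53°, slightly clockwise-biased.

Run:
```python
from h import *
print(rows([.509,.024,.13],np.radians(-53)),rows([.509,.024,.069],np.radians(-53)))
```

```text
[1.627, 0.07, -0.28, -1.811, 0.008, -0.009] [4.067, 0.067, -0.282, -1.811, 0.008, -0.009]
```

```bash
python3 -m crank '[0.6,0.07,-0.28,-0.9,0,0,91,1.2,0.07,-0.28,-1.8,0,0,91,1.6,0.07,-0.28,-1.8,0,0,91,1.6,0.07,-0.28,-1.8,0,0,91]'
python3 - <<'E'
from h import *
c=shot('wrist'); L=line(c,(.509,.024)); print(L); print(bot.get_state()['joint_pos'])
cv2.imwrite('pics/r2.png',np.hstack([cv2.convertScaleAbs(rect(c,L[:2],z,.035,400),alpha=1.3) for z in (.091,.1)]))
print(rows([L[0],L[1],.069],np.radians(-53)))
E
```

```text
time_s: 2.4
tool_pos: [0.5079, 0.0235, 0.1294]
eef_rot: [[-0.001, 0.802, 0.597], [0.0, 0.597, -0.802], [-1.0, -0.001, -0.001]]
force: [-0.1, -0.1, 0.1]
opening: 0.0906
(np.float64(0.508893354197349), np.float64(0.0239190353460972), np.float64(9.032583399342325), 5432, array([ 2.89339218, 25.00972474]))
[-1.91520286e-01  8.00646536e-02  1.87317135e+00 -8.81186366e-06
  1.18770142e+00  7.38576186e-01]
[2.456, 0.018, -0.007, -0.036, 0.004, -0.003]
```

View pics/r2.png

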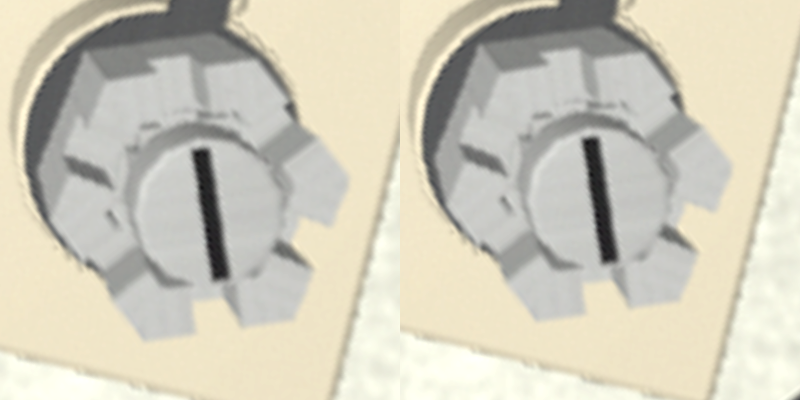

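```bash
python3 -m crank '[1.2,0.02,0,0,0,0,70,2.45,0.02,0,0,0,0,60,2.45,0.02,0,0,0,0,52,2.45,0.02,0,0,0,0,44,2.45,0.02,0,0,0,0,40,2.45,0.02,0,0,0,0,40]' 10
python3 - <<'E'
from h import *
s=bot.get_state(); R=np.array(s['eef_rot']); print('tool F',(R.T@s['force']).round(2),'M',(R.T@s['wrist_torque']).round(3), s['joint_pos'].round(3),np.degrees(np.arctan2(R[1,2],R[0,2])))
E
```

```text
time_s: 3.05
tool_pos: [0.5101, 0.0243, 0.0712]
eef_rot: [[0.003, 0.802, 0.597], [0.001, 0.597, -0.802], [-1.0, 0.003, 0.001]]
force: [-1.1, 3.4, 8.0]
opening: 0.0462
tool F [-8.    1.21 -3.38] M [-0.061  0.374  0.153] [-0.19   0.168  1.908  0.002  1.063  0.74 ] -53.34065149399225
```

```bash
cat > st.py <<'E'
from h import *
s=bot.get_state(); R=np.array(s['eef_rot']); print('t',s['time_s'],'tool F',(R.T@s['force']).round(1),'M',(R.T@s['wrist_torque']).round(3),'head',np.degrees(np.arctan2(R[1,2],R[0,2])).round(2),'pos',np.round(s['tool_pos'],4),'open',round(s['opening'],4))
E
C='python3 -m crank'
$C '[0,0,0,0,0,0,40,0,0,0,0,0,0,40]' 50 >/dev/null; python3 st.py
$C '[0,0,0,0.3,0,0,40,0,0,0,0.6,0,0,40]' >/dev/null; python3 st.py
$C '[0,0,0,0.3,0,0,40,0,0,0,0.6,0,0,40]' >/dev/null; python3 st.py
$C '[0,0,0,0.3,0,0,40,0,0,0,0.6,0,0,40]' >/dev/null; python3 st.py
$C '[0,0,0,0.3,0,0,40,0,0,0,0.6,0,0,40]' >/dev/null; python3 st.py
```

```text
t 3.25 tool F [ 1.8  0.2 -0.5] M [-0.101  0.059  0.013] head -53.33 pos [0.5101 0.0244 0.0715] open 0.0458
t 3.45 tool F [ 3.3 -0.1  1. ] M [-0.081 -0.049  0.095] head -58.22 pos [0.5101 0.0243 0.0715] open 0.0458
t 3.65 tool F [ 3.9  0.6 -0.3] M [-0.072 -0.019  0.079] head -63.12 pos [0.5101 0.0243 0.0715] open 0.0459
t 3.85 tool F [ 5.1  0.4 -0.1] M [-0.108  0.012  0.042] head -68.01 pos [0.5101 0.0242 0.0715] open 0.0458
t 4.05 tool F [4.2 0.  0.6] M [-0.1    0.02   0.036] head -72.91 pos [0.5101 0.0242 0.0715] open 0.0458
```

```bash
C='python3 -m crank'
$C '[0,0,0,0.3,0,0,40,0,0,0,0.6,0,0,40]' >/dev/null; python3 st.py
$C '[0,0,0,0.3,0,0,40,0,0,0,0.6,0,0,40]' >/dev/null; python3 st.py
$C '[0,0,0,0.3,0,0,40,0,0,0,0.6,0,0,40]' >/dev/null; python3 st.py
$C '[0,0,0,0.3,0,0,40,0,0,0,0.6,0,0,40]' >/dev/null; python3 st.py
$C '[0,0,0,0.3,0,0,40,0,0,0,0.6,0,0,40]' >/dev/null; python3 st.py
```

```text
t 4.25 tool F [ 3.1  0.3 -0.4] M [-0.484  0.058  0.069] head -77.76 pos [0.5101 0.0241 0.0715] open 0.0454
t 4.45 tool F [ 4.3  0.5 -1.1] M [-0.597  0.123  0.072] head -82.58 pos [0.5101 0.0241 0.0715] open 0.0456
t 4.65 tool F [ 4.4 -0.1 -0.5] M [-0.594  0.088  0.058] head -87.39 pos [0.5101 0.024  0.0715] open 0.0456
t 4.85 tool F [ 3.8  1.3 -1.3] M [-0.605  0.055  0.022] head -92.2 pos [0.5101 0.0239 0.0715] open 0.0459
t 5.05 tool F [ 4.   0.7 -0.3] M [-0.601  0.113 -0.007] head -97.01 pos [0.5101 0.0239 0.0715] open 0.0455
```

Torque rose from 0.1 to 0.6 N m at heading about -76°, so the nut has bitten (about 23° in). The next slot lines up at heading about -111°. I'll go to -112.2° to allow for springback.

```bash
C='python3 -m crank'
$C '[0,0,0,0.4,0,0,40,0,0,0,0.8,0,0,40,0,0,0,1.2,0,0,40]' >/dev/null; python3 st.py
$C '[0,0,0,0.35,0,0,40,0,0,0,0.68,0,0,40]' >/dev/null; python3 st.py
```

```text
t 5.35 tool F [4.2 0.1 0.2] M [-0.615  0.031 -0.082] head -106.65 pos [0.51   0.0238 0.0715] open 0.0454
t 5.55 tool F [3.7 0.8 0.1] M [-0.556  0.111 -0.027] head -112.12 pos [0.5101 0.0237 0.0715] open 0.0457
```

```bash
C='python3 -m crank'
$C '[0,0,0,0,0,0,52,0,0,0,0,0,0,75,0,0,0,0,0,0,75,-1.2,0,0,0,0,0,91,-2.4,0,0,0,0,0,91,-2.4,0,0,0,0,0,91]'; python3 st.py
python3 - <<'E'
from h import *
c=shot('wrist'); L=line(c,(.509,.024)); print(L)
cv2.imwrite('pics/r3.png',cv2.convertScaleAbs(rect(c,L[:2],.091,.035,590),alpha=1.3))
E
```

```text
time_s: 6.15
tool_pos: [0.5133, 0.0233, 0.1363]
eef_rot: [[0.014, 0.926, -0.376], [-0.005, -0.376, -0.927], [-1.0, 0.014, -0.0]]
force: [0.7, -0.1, 0.3]
opening: 0.0897
t 6.15 tool F [-0.3  0.7 -0.2] M [0.035 0.032 0.023] head -112.1 pos [0.5133 0.0233 0.1363] open 0.0897
(np.float64(0.5089160801198053), np.float64(0.024066173717708726), np.float64(8.935714642216384), 5342, array([ 2.88144235, 24.67877359]))
```

View pics/r3.png

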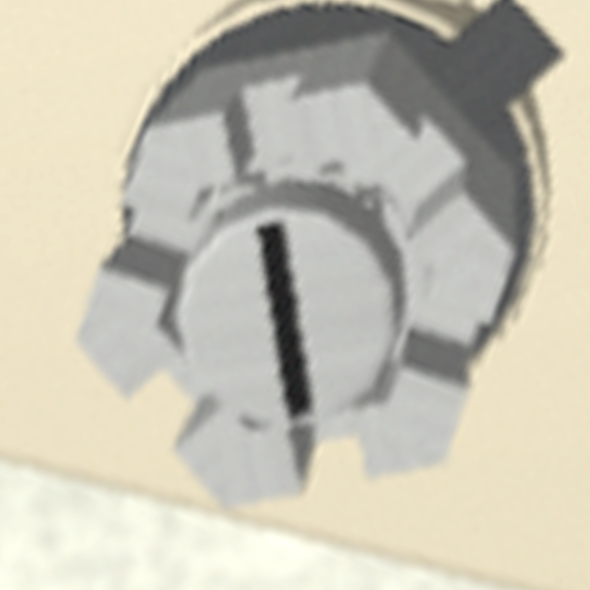

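The view shows the tab turned with the nut, now at (510,45). The bottom flat runs (232,508) to (445,462), a slot heading of about 12°, and the side slots at (150,260) and (440,355) agree. The hole is at 8.9°, so the slot is about 3° short. I'll regrip and go on clockwise a little.

Run:
```python
from h import *
print(rows([.5101,.0240,.0715],np.radians(-112)))
```

```text
[2.498, -0.097, 0.007, -0.013, 0.003, -0.078]
```

```bash
C='python3 -m crank'
$C '[0.5,-0.1,0,0,0,-0.08,91,1.5,-0.1,0,0,0,-0.08,75,2.5,-0.1,0,0,0,-0.08,60,2.5,-0.1,0,0,0,-0.08,50,2.5,-0.1,0,0,0,-0.08,40,2.5,-0.1,0,0,0,-0.08,40]' 50 >/dev/null; python3 st.py
$C '[0,0,0,0,0,0,40,0,0,0,0,0,0,40]' >/dev/null; python3 st.py
```

```text
t 6.8 tool F [-0.6  0.1  0. ] M [ 0.043  0.1   -0.012] head -112.11 pos [0.5106 0.0241 0.072 ] open 0.0528
t 7.0 tool F [-1.   0.1  1.2] M [-0.115 -0.286 -0.051] head -112.08 pos [0.5111 0.0237 0.0728] open 0.046
```

```bash
C='python3 -m crank'
$C '[0,0,0,0.17,0,0,40,0,0,0,0.34,0,0,40,0,0,0,0.34,0,0,40]' >/dev/null; python3 st.py
```

```text
t 7.3 tool F [ 2.  -0.6  2.5] M [-0.517 -0.175  0.025] head -114.81 pos [0.511  0.0237 0.0729] open 0.0461
```

```bash
C='python3 -m crank'
$C '[0,0,0,0,0,0,52,0,0,0,0,0,0,75,0,0,0,0,0,0,75,-1.2,0,0,0,0,0,91,-2.4,0,0,0,0,0,91,-2.4,0,0,0,0,0,91]' >/dev/null; python3 st.py
python3 - <<'E'
from h import *
c=shot('wrist'); L=line(c,(.509,.024)); print(L)
cv2.imwrite('pics/r4.png',cv2.convertScaleAbs(rect(c,L[:2],.091,.035,590),alpha=1.3))
E
```

```text
t 7.9 tool F [ 0.  -0.2 -0.5] M [-0.009  0.016  0.004] head -114.82 pos [0.5143 0.0233 0.1376] open 0.0894
(np.float64(0.5088938873239437), np.float64(0.02407319248826291), np.float64(8.895423347941147), 5325, array([ 2.86453961, 24.7035466 ]))
```

View pics/r4.png

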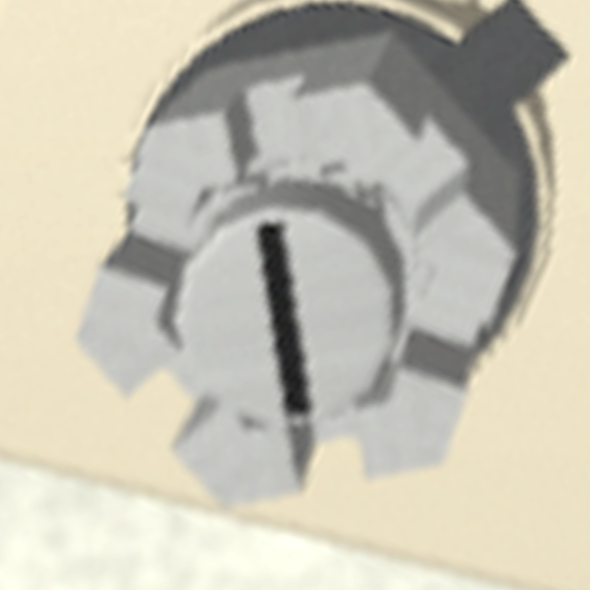

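```bash
cat > ang.py <<'E'
from h import *
c=shot('wrist'); L=line(c,(.509,.024)); h0=L[2]
im=cv2.cvtColor(rect(c,L[:2],.091,.035,420),cv2.COLOR_BGR2GRAY)
ls=cv2.createLineSegmentDetector(1).detect(im)[0][:,0]
out=[]
for a,b,x,y in ls:
    l=np.hypot(x-a,y-b); m=np.hypot((a+x)/2-210,(b+y)/2-215)
    if l<22 or m>150 or m<85: continue
    h=np.degrees(np.arctan2(-(x-a),-(y-b))); d=(h-h0+15)%30-15
    out.append((l,d,(a+x)/2/420*590,(b+y)/2/420*590,h%180))
out.sort(reverse=True)
for o in out: print(np.round(o,1))
o=np.array(out); k=abs(o[:,1])<8; print('rel angle, deg (+ = still to turn cw): median',np.median(o[k,1]),'weighted',np.average(o[k,1],weights=o[k,0]),'hole',h0)
E
python3 ang.py
```

```text
[ 58.4   2.9 488.3 220.7  41.8]
[ 54.6   1.8 503.5 285.5 160.7]
[ 53.2   0.9 230.  145.2   9.7]
[ 48.5   1.1 250.9 122.2  10. ]
[ 46.3   1.9 431.8 377.1  70.8]
[ 45.1   3.1 135.4 276.9  72. ]
[ 43.5   3.8 161.2 241.8  72.7]
[ 42.8   6.5 308.9 461.8 165.4]
[ 41.8   1.2 439.6 187.6 130.1]
[ 41.5   2.3 440.1 336.5  71.2]
[ 40.7   1.  436.1 214.8 129.9]
[ 39.   13.6 388.8 227.2  22.4]
[ 38.4   0.8 291.7 456.8   9.7]
[ 36.9  -7.1 186.7 418.6 151.8]
[ 32.4  14.  301.7 180.1  82.9]
[ 31.8   7.9 114.1 247.5 136.8]
[ 31.6  10.9 485.7 349.9 139.8]
[ 30.4   5.9 161.6 304.  164.8]
[ 24.6  -6.9 339.6 187.5  62. ]
[ 23.7  -9.7 469.  377.5 179.2]
[ 23.    0.8 166.  336.5  39.7]
[ 23.    4.7 392.  387.1 163.6]
[ 22.5   8.7 177.2 330.5  17.6]
[ 22.1   5.7 370.4 405.2 104.6]
rel angle, deg (+ = still to turn cw): median 1.8981292730672408 weighted 2.008129792792936 hole 8.883471679081202
```

Run:
```python
from h import *
print(rows([.5104,.0240,.0715],np.radians(-114.8)))
```

```text
[2.479, -0.053, 0.008, -0.003, 0.001, -0.027]
```

```bash
C='python3 -m crank'
$C '[0.5,-0.05,0,0,0,-0.03,91,1.5,-0.05,0,0,0,-0.03,75,2.5,-0.05,0,0,0,-0.03,60,2.5,-0.05,0,0,0,-0.03,50,2.5,-0.05,0,0,0,-0.03,40,2.5,-0.05,0,0,0,-0.03,40,2.5,-0.05,0,0,0,-0.03,40,2.5,-0.05,0,0,0,-0.03,40]' 50 >/dev/null; python3 st.py
$C '[0,0,0,0.1,0,0,40,0,0,0,0.2,0,0,40,0,0,0,0.2,0,0,40]' >/dev/null; python3 st.py
$C '[0,0,0,0,0,0,52,0,0,0,0,0,0,75,0,0,0,0,0,0,75,-1.2,0,0,0,0,0,91,-2.4,0,0,0,0,0,91,-2.4,0,0,0,0,0,91]' >/dev/null; python3 st.py; python3 ang.py | tail -1
```

```text
t 8.8 tool F [-2.1 -0.2  2.2] M [-0.169 -0.366 -0.05 ] head -114.8 pos [0.5112 0.0236 0.072 ] open 0.0468
t 9.1 tool F [-0.5 -0.1  2. ] M [-0.389 -0.272 -0.065] head -116.4 pos [0.5112 0.0236 0.0721] open 0.0471
t 9.7 tool F [-1.5 -0.   0.4] M [ 0.018  0.083 -0.02 ] head -116.4 pos [0.5145 0.0232 0.1366] open 0.0896
rel angle, deg (+ = still to turn cw): median 2.9140016526525443 weighted 2.603084843997809 hole 8.7566259413416
```

Torque only reached 0.39 N m, so the nut did not move on. It is still about 2° short. I'll regrip square to the flats, then turn on.

```bash
C='python3 -m crank'
python3 - <<'E'
from h import *
print(rows([.5104,.0240,.0715],np.radians(-110.3)))
E
$C '[0,0,0,-0.76,0,0,91]' >/dev/null
python3 - <<'E'
from h import *
print(rows([.5104,.0240,.0715],np.radians(-110.3)))
E
```

```text
[2.513, -0.118, 0.029, -0.763, -0.004, -0.046]
[2.48, -0.094, 0.015, 0.01, -0.001, -0.038]
```

```bash
C='python3 -m crank'
$C '[0.5,-0.09,0,0,0,-0.04,91,1.5,-0.09,0,0,0,-0.04,75,2.5,-0.09,0,0,0,-0.04,60,2.5,-0.09,0,0,0,-0.04,50,2.5,-0.09,0,0,0,-0.04,40,2.5,-0.09,0,0,0,-0.04,40,2.5,-0.09,0,0,0,-0.04,40,2.5,-0.09,0,0,0,-0.04,40]' 60 >/dev/null; python3 st.py
$C '[0,0,0,0.15,0,0,40,0,0,0,0.3,0,0,40,0,0,0,0.3,0,0,40]' >/dev/null; python3 st.py
$C '[0,0,0,0.15,0,0,40,0,0,0,0.3,0,0,40,0,0,0,0.3,0,0,40]' >/dev/null; python3 st.py
```

```text
t 10.65 tool F [-3.3 -0.5  2.8] M [-0.132 -0.555 -0.175] head -110.2 pos [0.5114 0.0237 0.0722] open 0.0456
t 10.95 tool F [0.2 0.3 2.1] M [-0.536 -0.29  -0.114] head -112.61 pos [0.5114 0.0236 0.0723] open 0.0456
t 11.25 tool F [1.1 0.5 1.8] M [-0.53  -0.324 -0.023] head -115.05 pos [0.5113 0.0235 0.0723] open 0.0452
```

```bash
C='python3 -m crank'
$C '[0,0,0,0,0,0,52,0,0,0,0,0,0,75,0,0,0,0,0,0,75,-1.2,0,0,0,0,0,91,-2.4,0,0,0,0,0,91,-2.4,0,0,0,0,0,91]' >/dev/null; python3 st.py; python3 ang.py
```

```text
t 11.85 tool F [0.6 0.5 0.4] M [-0.002  0.081 -0.034] head -115.06 pos [0.5145 0.0232 0.1368] open 0.0896
[ 59.5  -0.5 491.8 228.9  38.4]
[ 54.8  -1.2 503.3 295.2 157.8]
[ 54.3  -0.6 236.5 142.4   8.4]
[ 46.1   8.6 301.4 457.1 167.5]
[ 45.7  -0.4 135.  269.1  68.6]
[ 45.5  -0.4 162.2 234.2  68.6]
[ 45.3  -0.9 426.8 382.5  68. ]
[ 44.3   1.  441.4 193.9 129.9]
[ 43.6   0.3 256.3 113.7   9.3]
[ 43.   -1.3 436.1 340.8  67.6]
[ 42.7  12.3 389.8 227.8  21.2]
[ 42.6 -12.5 180.3 411.1 146.5]
[ 3.900e+01 -2.000e-01  4.416e+02  2.203e+02  1.288e+02]
[ 36.4 -11.3 296.9 180.   87.7]
[ 34.4   4.1 483.3 352.1 133. ]
[ 32.7  -2.7 284.4 457.4   6.3]
[ 31.    0.7 193.1 418.8 129.6]
[ 30.1   3.6 114.8 239.6 132.5]
[ 26.1   1.  387.2 390.7 160. ]
[ 25.7  -5.8 161.3 299.7 153.2]
[ 25.7  -3.9 337.2 186.7  65.1]
[ 23.7 -10.8 464.8 381.  178.2]
[ 23.6  -9.7 163.4 328.7  29.2]
[ 23.    1.7 362.6 408.3 100.7]
rel angle, deg (+ = still to turn cw): median -0.3625216250059111 weighted -0.3001103956418744 hole 8.945826983892632
```

The nut is now aligned to within about 0.4°. Now for the pin.

Run:
```python
from h import *
print(rows([.456,-.273,.17],np.radians(-93)))
```

```text
[-1.405, 2.964, 11.708, -2.758, 0.005, -0.049]
```

```bash
C='python3 -m crank'
$C '[-1.4,0.2,2,-0.7,0,-0.05,91,-1.4,1,4,-1.4,0,-0.05,91,-1.4,3,11.7,-2.76,0,-0.05,91,-1.4,3,11.7,-2.76,0,-0.05,91,-1.4,3,11.7,-2.76,0,-0.05,91,-1.4,3,11.7,-2.76,0,-0.05,91,-1.4,3,11.7,-2.76,0,-0.05,91,-1.4,3,11.7,-2.76,0,-0.05,91,-1.4,3,11.7,-2.76,0,-0.05,91,-1.4,3,11.7,-2.76,0,-0.05,91]' >/dev/null; python3 st.py
python3 - <<'E'
from h import *
c=shot('wrist','w2.png'); im=rect(c,(.48,-.273),.05,.075,600); cv2.imwrite('pics/r5.png',cv2.convertScaleAbs(im,alpha=1.2))
E
```

```text
t 12.9 tool F [ 0.4  0.  -0.5] M [ 0.005  0.018 -0.063] head -92.91 pos [ 0.4569 -0.2716  0.1691] open 0.091
```

View pics/r5.png

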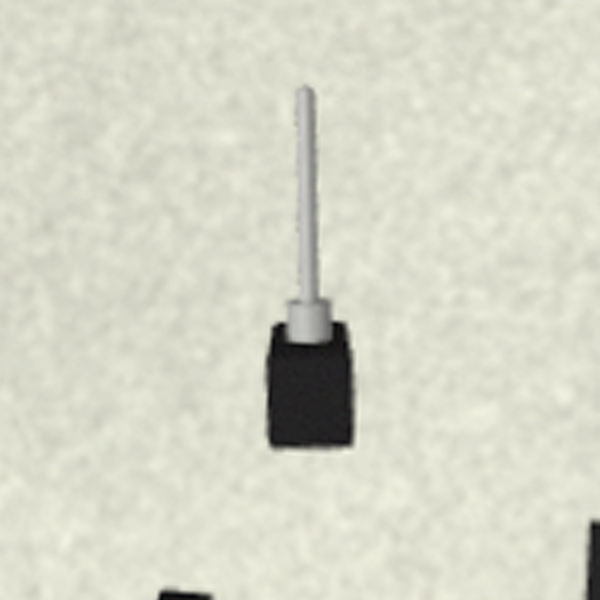

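The rectified view shows the large pin: block back edge at row 447 and centre near (311,399), collar end at (308,300), bar tip at (306,88). That puts the block at about (0.4555, -0.2757), bar heading about +1.4°.

Run:
```python
from h import *
print(rows([.4555,-.2757,.019],np.radians(-88.6)))
```

```text
[6.011, -0.047, 0.169, -0.536, -0.003, 0.007]
```

```bash
C='python3 -m crank'
$C '[1.5,-0.05,0.17,-0.54,0,0,80,3,-0.05,0.17,-0.54,0,0,70,4.5,-0.05,0.17,-0.54,0,0,60,5.5,-0.05,0.17,-0.54,0,0,60,6,-0.05,0.17,-0.54,0,0,50,6,-0.05,0.17,-0.54,0,0,40,6,-0.05,0.17,-0.54,0,0,30,6,-0.05,0.17,-0.54,0,0,24,6,-0.05,0.17,-0.54,0,0,15,6,-0.05,0.17,-0.54,0,0,15]' 12 >/dev/null; python3 st.py
$C '[0,0,0,0,0,0,15,0,0,0,0,0,0,15]' 25 >/dev/null; python3 st.py
```

```text
t 13.95 tool F [-5.4 -0.1 -1.2] M [ 0.012  0.241 -0.055] head -88.57 pos [ 0.4564 -0.2766  0.0208] open 0.0218
t 14.15 tool F [0.4 0.1 0.2] M [-0.016  0.061 -0.032] head -88.57 pos [ 0.4565 -0.2767  0.021 ] open 0.0223
```

```bash
C='python3 -m crank'
$C '[-1.5,0,0,0,0,0,15,-3.5,0,0,0,0,0,15,-5.2,0,0,0,0,0,15,-5.2,0,0,0,0,0,15]' 25 >/dev/null; python3 st.py
python3 - <<'E'
from h import *
print(rows([.3964,.0063,.15],np.radians(-81.05)))
E
```

```text
t 14.55 tool F [-0.  -0.1 -0.1] M [-0.021 -0.027  0.021] head -88.57 pos [ 0.4596 -0.2796  0.158 ] open 0.0222
[0.169, -2.243, -11.499, -0.94, 0.083, -0.07]
```

```bash
C='python3 -m crank'
$C '[0.17,-0.5,-2,-0.2,0,0,15,0.17,-1,-4,-0.4,0,0,15,0.17,-1.4,-6,-0.6,0,0,15,0.17,-1.8,-8,-0.8,0.08,-0.07,15,0.17,-2.1,-10,-0.94,0.08,-0.07,15,0.17,-2.24,-11.5,-0.94,0.08,-0.07,15,0.17,-2.24,-11.5,-0.94,0.08,-0.07,15,0.17,-2.24,-11.5,-0.94,0.08,-0.07,15]' >/dev/null; python3 st.py
python3 - <<'E'
from h import *
print(rows([.3964,.0063,.074],np.radians(-81.05)))
E
```

```text
t 15.35 tool F [ 1.9 -0.8  0.8] M [0.017 0.003 0.012] head -80.92 pos [0.3959 0.0069 0.1492] open 0.0216
[3.006, 0.02, 0.024, 0.017, 0.003, 0.009]
```

```bash
C='python3 -m crank'
$C '[1.5,0.02,0.02,0.02,0,0,15,3,0.02,0.02,0.02,0,0,15,3,0.02,0.02,0.02,0,0,15,3,0.02,0.02,0.02,0,0,15]' >/dev/null; python3 st.py
python3 - <<'E'
from h import *
c=shot('wrist','w3.png'); im=rect(c,(.46,.015),.081,.075,600); cv2.imwrite('pics/r6.png',cv2.convertScaleAbs(im,alpha=1.2)); print(line(c,(.509,.024)))
E
```

```text
t 15.75 tool F [ 0.   0.8 -0.3] M [0.023 0.029 0.022] head -81.18 pos [0.3962 0.0055 0.0742] open 0.0214
(np.float64(0.512915055387714), np.float64(0.024524144008056397), np.float64(9.312050007580323), 11916, array([14.50640603, 23.20791944]))
```

View pics/r6.png

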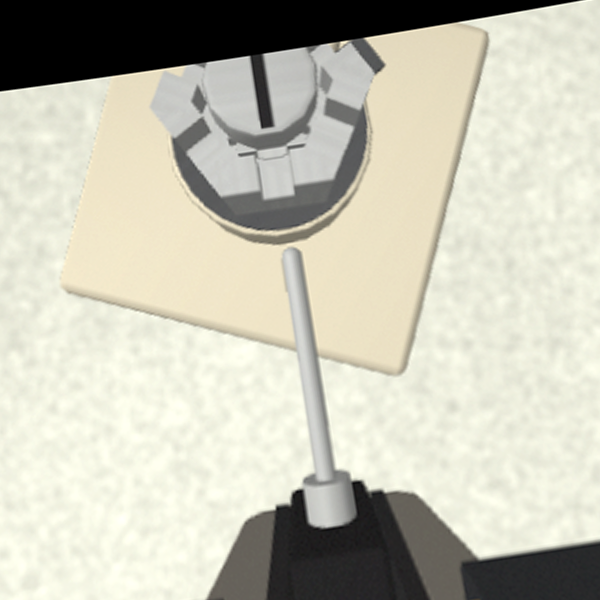

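The rectified view shows the bar from the collar at (325,478) to the tip at (291,250), heading about 8.5°. The facing slot's mouth is centred near (279,197), with the bar's extension passing at (283,197). The bar sits about 1 mm to the right, which matches the 0.8 mm pose residual.

Run:
```python
from h import *
print(rows([.3964,.0064,.074],np.radians(-81.0)))
d=np.array([np.cos(np.radians(9)),np.sin(np.radians(9))]); a=np.array([.51,.0242])
for k in (.095,.08,.045): print(k,rows([*(a-k*d),.074],np.radians(-81.0)))
```

```text
[0.056, -0.034, -0.051, -0.02, 0.009, 0.0]
0.095 [0.056, 0.766, -0.046, -0.02, 0.009, 0.0]
0.08 [0.056, 1.366, -0.048, -0.02, 0.009, 0.0]
0.045 [0.056, 2.766, -0.052, -0.02, 0.009, 0.0]
```

```bash
C='python3 -m crank'; python3 st.py
$C '[0.05,0,-0.05,-0.02,0,0,15,0.05,0,-0.05,-0.02,0,0,15,0.05,0,-0.05,-0.02,0,0,15]' >/dev/null; python3 st.py
python3 - <<'E'
from h import *
d=np.array([np.cos(np.radians(9)),np.sin(np.radians(9))]); a=np.array([.51,.0242])
for k in (.115,.095): print(k,rows([*(a-k*d),.074],np.radians(-81.0)))
c=shot('wrist'); im=rect(c,(.46,.015),.081,.075,600)
g=cv2.cvtColor(im,cv2.COLOR_BGR2GRAY).astype(int)
for r in (265,320,380,440):  # bar mid column: grey neutral vs beige; print extents by saturation
    s=cv2.cvtColor(im,cv2.COLOR_BGR2HSV)[r,240:360,1]; v=g[r,240:360]; gr=abs(np.gradient(cv2.GaussianBlur(v.astype('f4').reshape(1,-1),(5,1),0)[0])); i=np.argsort(gr)[-6:]; print(r,sorted(i+240))
for r in (170,180,190,197): v=cv2.GaussianBlur(g[r,235:320].astype('f4').reshape(1,-1),(5,1),0)[0]; gr=np.gradient(v); i=np.argsort(abs(gr))[-8:]; print('slot',r,sorted((int(k+235),int(gr[k])) for k in i))
E
```

```text
t 15.8 tool F [1.  0.1 0.5] M [-0.009 -0.045  0.005] head -81.16 pos [0.3974 0.0053 0.0754] open 0.0222
t 16.1 tool F [ 0.4  0.2 -0.7] M [0.012 0.041 0.006] head -81.01 pos [0.3981 0.0062 0.0752] open 0.0219
0.115 [0.049, -0.068, -0.011, -0.001, 0.016, -0.014]
0.095 [0.051, 0.732, -0.011, -0.001, 0.016, -0.014]
265 [np.int64(278), np.int64(295), np.int64(299), np.int64(300), np.int64(301), np.int64(302)]
320 [np.int64(303), np.int64(304), np.int64(308), np.int64(309), np.int64(310), np.int64(311)]
380 [np.int64(298), np.int64(317), np.int64(318), np.int64(319), np.int64(320), np.int64(321)]
440 [np.int64(307), np.int64(326), np.int64(327), np.int64(328), np.int64(329), np.int64(330)]
slot 170 [(255, -10), (256, -11), (257, -6), (259, 10), (260, 12), (261, 8), (289, -6), (293, 5)]
slot 180 [(256, -7), (257, -11), (258, -10), (260, 6), (261, 11), (262, 10), (290, -6), (291, -6)]
slot 190 [(258, -11), (259, -10), (262, 14), (263, 12), (292, -14), (293, -19), (294, -19), (295, -14)]
slot 197 [(260, 6), (261, 12), (262, 16), (263, 16), (264, 12), (265, 6), (272, -4), (273, -4)]
```

```bash
C='python3 -m crank'
$C '[0.05,0,-0.02,0,0.015,-0.015,15,0.05,0.2,-0.02,0,0.015,-0.015,15,0.05,0.4,-0.02,0,0.015,-0.015,15,0.05,0.4,-0.02,0,0.015,-0.015,15,0.05,0.4,-0.02,0,0.015,-0.015,15]' >/dev/null; python3 st.py
python3 - <<'E'
from h import *
d=np.array([np.cos(np.radians(9)),np.sin(np.radians(9))]); a=np.array([.51,.0242])
for k in (.105,.090): print(k,rows([*(a-k*d),.074],np.radians(-81.0)))
E
```

```text
t 16.65 tool F [ 1.  -0.6  1.3] M [ 0.016 -0.008  0.026] head -80.99 pos [0.4078 0.0084 0.0737] open 0.0219
0.105 [-0.013, -0.063, 0.017, 0.001, -0.002, 0.006]
0.09 [-0.014, 0.537, 0.017, 0.001, -0.002, 0.006]
```

```bash
C='python3 -m crank'
$C '[-0.01,0.15,0.01,0,0,0,15,-0.01,0.3,0.01,0,0,0,15,-0.01,0.3,0.01,0,0,0,15]' >/dev/null; python3 st.py
$C '[-0.01,0.15,0,0,0,0,15,-0.01,0.3,0,0,0,0,15,-0.01,0.3,0,0,0,0,15]' >/dev/null; python3 st.py
python3 - <<'E'
from h import *
c=shot('wrist','w4.png'); im=rect(c,(.48,.018),.081,.06,600); cv2.imwrite('pics/r7.png',cv2.convertScaleAbs(im,alpha=1.2))
E
```

```text
t 16.95 tool F [ 1.1 -0.   0.5] M [-0.037 -0.043 -0.023] head -80.98 pos [0.4158 0.0094 0.074 ] open 0.0217
t 17.25 tool F [ 0.9  0.1 -0.8] M [ 0.007  0.044 -0.023] head -80.97 pos [0.4238 0.0105 0.0744] open 0.022
```

View pics/r7.png

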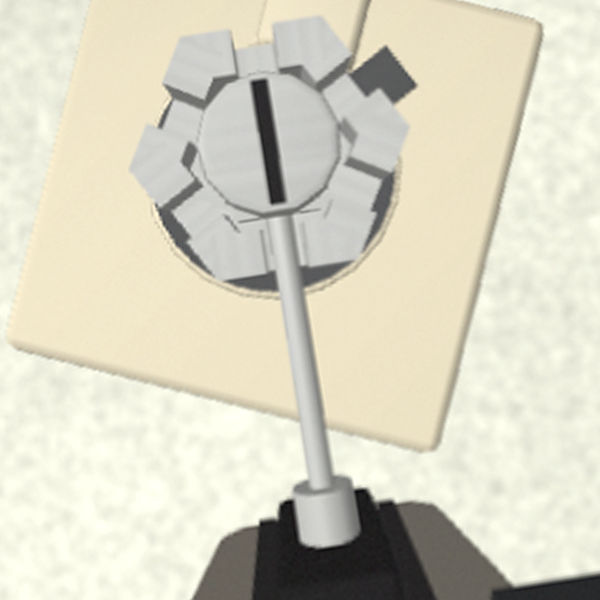

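The bar lies centred in the slot and has entered the hole at (275,215) with no force. The collar end at row 487 is about 42 mm from the flat.

```bash
C='python3 -m crank'
$C '[0.005,0.2,0,0,0,0,15,0.01,0.4,0,0,0,0,15,0.01,0.6,0,0,0,0,15,0.01,0.6,0,0,0,0,15]' >/dev/null; python3 st.py
$C '[0,0.2,0,0,0,0,15,0,0.4,0,0,0,0,15,0,0.6,0,0,0,0,15,0,0.6,0,0,0,0,15]' >/dev/null; python3 st.py
python3 - <<'E'
from h import *
d=np.array([np.cos(np.radians(9)),np.sin(np.radians(9))]); a=np.array([.51,.0242])
for k in (.05,.045): print(k,rows([*(a-k*d),.074],np.radians(-81.0)))
E
```

```text
t 17.7 tool F [0.2 0.3 0.6] M [ 0.036 -0.01  -0.013] head -80.96 pos [0.439  0.0129 0.0742] open 0.0218
t 18.1 tool F [ 1.   0.5 -0.6] M [-0.022  0.023 -0.009] head -80.94 pos [0.4546 0.0152 0.0744] open 0.0217
0.05 [0.016, 0.245, -0.007, 0.007, 0.002, -0.004]
0.045 [0.016, 0.445, -0.007, 0.007, 0.002, -0.004]
```

```bash
C='python3 -m crank'
$C '[0.01,0.15,0,0,0,0,15,0.01,0.3,0,0,0,0,15,0.01,0.36,0,0,0,0,15,0.01,0.36,0,0,0,0,15]' >/dev/null; python3 st.py
$C '[0,0.04,0,0,0,0,15,0,0.04,0,0,0,0,15]' >/dev/null; python3 st.py
$C '[0,0.04,0,0,0,0,15,0,0.04,0,0,0,0,15]' >/dev/null; python3 st.py
```

```text
t 18.5 tool F [ 0.5 -0.7  0.6] M [-0.009  0.063  0.004] head -80.94 pos [0.4637 0.0167 0.0742] open 0.0219
t 18.7 tool F [ 0.  -0.9  0.8] M [-0.023  0.026  0.004] head -80.94 pos [0.4647 0.0168 0.0742] open 0.0218
t 18.9 tool F [ 0.9 -1.1  0.7] M [-0.019  0.06   0.023] head -80.95 pos [0.4658 0.017  0.0742] open 0.0216
```

```bash
C='python3 -m crank'
$C '[0,0.04,0,0,0,0,15,0,0.04,0,0,0,0,15]' >/dev/null; python3 st.py
python3 - <<'E'
from h import *
c=shot('wrist','w5.png'); im=rect(c,(.495,.018),.081,.05,600); cv2.imwrite('pics/r8.png',cv2.convertScaleAbs(im,alpha=1.2))
E
```

```text
t 19.1 tool F [ 0.  -0.7 -0.2] M [ 0.005 -0.005 -0.069] head -80.94 pos [0.4667 0.0171 0.0742] open 0.0221
```

View pics/r8.png

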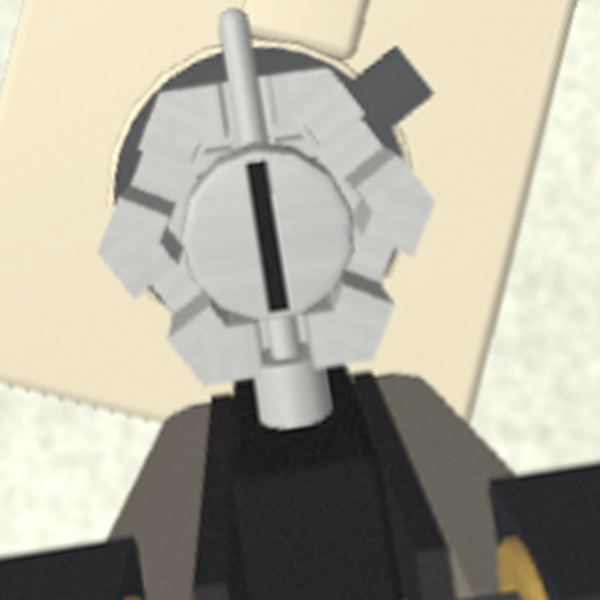

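The bar passes through both slots, with its tip at (233,15) and the tab at (395,85). The collar's front is near (285,362), at or almost at the flat. I'll feel for contact.

```bash
C='python3 -m crank'
$C '[0,0.04,0,0,0,0,15,0,0.04,0,0,0,0,15]' >/dev/null; python3 st.py
$C '[0,0.04,0,0,0,0,15,0,0.04,0,0,0,0,15]' >/dev/null; python3 st.py
```

```text
t 19.35 tool F [-1.7 -3.3  0.3] M [-0.016 -0.013 -0.581] head -80.93 pos [0.467  0.0173 0.0739] open 0.0221
t 19.55 tool F [-3.4 -5.2  0.3] M [ 0.053 -0.057 -0.933] head -80.92 pos [0.4671 0.0174 0.0736] open 0.0217
```

Contact felt: 5 N at a standstill, with the collar against the flat. Releasing.

```bash
C='python3 -m crank'
$C '[0,0,0,0,0,0,24,0,0,0,0,0,0,30,0,0,0,0,0,0,45,0,0,0,0,0,0,50,0,0,0,0,0,0,50]' 5 >/dev/null; python3 st.py
$C '[-1,0,0,0,0,0,50,-2,0,0,0,0,0,50,-3.5,0,0,0,0,0,50,-3.5,-1,0,0,0,0,50,-3.5,-1,0,0,0,0,50]' >/dev/null; python3 st.py
python3 - <<'E'
from h import *
c=shot('wrist','w6.png'); im=rect(c,(.485,.018),.081,.06,600); cv2.imwrite('pics/r9.png',cv2.convertScaleAbs(im,alpha=1.2))
shot('top','top9.png'); shot('side','side9.png')
E
python3 ang.py | tail -1
```

```text
t 20.05 tool F [-0.7  1.1  1.2] M [0.024 0.055 0.045] head -80.92 pos [0.4673 0.0174 0.0738] open 0.0495
t 20.55 tool F [0.5 0.2 0.3] M [-0.012  0.032  0.009] head -80.94 pos [0.4421 0.0134 0.162 ] open 0.05
rel angle, deg (+ = still to turn cw): median -0.5858073284288494 weighted -0.7294205997981666 hole 9.002883439268698
```

View pics/r9.png

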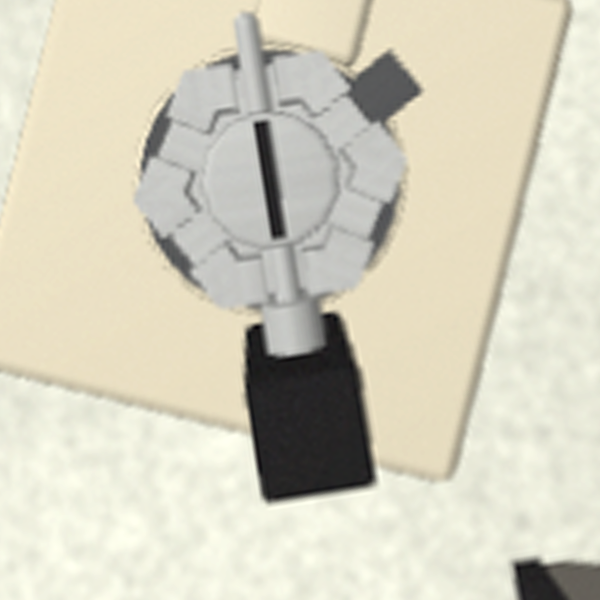

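Run:
```python
from h import *
c=shot('wrist')
# metric strip along the hole line, plane z=.087 (collar top) ; s = distance from axis towards the grip
d=np.array([np.cos(np.radians(9)),np.sin(np.radians(9))]); n=np.array([-d[1],d[0]]); a=np.array([.509,.0240])
g=cv2.cvtColor(c['pixels'],cv2.COLOR_RGB2GRAY)
for z,offs in ((.087,(-2,0,2)),(.083,(0,)),(.091,(-7,7))):
  for o in offs:
    v=[]
    for s in np.arange(14,36,.75):
        u=proj(c,[*(a-s*1e-3*d+o*1e-3*n),z]); v.append(int(cv2.getRectSubPix(g,(1,1),(float(u[0]),float(u[1])))[0,0]))
    print(z,o,v)
# tip
v=[]
for s in np.arange(26,40,.75):
    u=proj(c,[*(a+s*1e-3*d),.081]); v.append(c['pixels'][int(round(u[1])),int(round(u[0]))].tolist())
print([x[0]-x[2] for x in v])
```

```text
0.087 -2 [111, 116, 116, 116, 116, 116, 115, 115, 114, 114, 111, 108, 108, 111, 123, 139, 142, 141, 140, 140, 140, 141, 141, 141, 140, 141, 135, 100, 25, 24]
0.087 0 [150, 159, 159, 159, 159, 158, 159, 158, 159, 159, 159, 159, 159, 149, 131, 155, 159, 158, 158, 158, 159, 159, 160, 159, 159, 158, 152, 118, 47, 24]
0.087 2 [151, 160, 160, 160, 160, 159, 159, 160, 160, 160, 158, 155, 145, 135, 139, 164, 167, 167, 168, 168, 168, 168, 168, 168, 168, 167, 160, 120, 32, 26]
0.083 0 [146, 159, 158, 159, 159, 158, 159, 158, 159, 159, 159, 159, 159, 155, 141, 138, 159, 159, 158, 158, 158, 159, 159, 160, 159, 158, 158, 148, 102, 42]
0.091 -7 [129, 144, 162, 164, 165, 165, 164, 163, 163, 164, 164, 158, 140, 138, 157, 175, 175, 110, 28, 24, 23, 24, 25, 23, 26, 23, 23, 25, 26, 26]
0.091 7 [129, 153, 165, 164, 164, 164, 164, 164, 164, 164, 164, 155, 134, 139, 161, 174, 175, 109, 23, 25, 25, 25, 25, 26, 25, 25, 25, 25, 26, 23]
[1, 2, 2, 2, 2, 2, 1, 2, 3, 2, 8, 24, 32, 32, 32, 31, 31, 33, 31]
```

The profile suggests the collar front may be about 1 mm off the flat after letting go, because of tail sag. I'll close the fingers behind the block and nudge it home gently.

```bash
C='python3 -m crank'
$C '[0,-0.8,0,0,0,0,20,0,-0.8,0,0,0,0,0,1,-0.8,0,0,0,0,0,2,-0.8,0,0,0,0,0,3,-0.8,0,0,0,0,0,3.6,-0.8,0,0,0,0,0,3.6,-0.8,0,0,0,0,0]' 5 >/dev/null; python3 st.py
python3 - <<'E'
from h import *
d=np.array([np.cos(np.radians(9)),np.sin(np.radians(9))]); a=np.array([.51,.0242])
print(rows([*(a-.073*d),.072],np.radians(-81)))
E
```

```text
t 21.5 tool F [-0.1 -0.   0.3] M [-0.024  0.007  0.001] head -80.93 pos [0.4213 0.011  0.0683] open 0.0004
[-0.152, 0.664, 0.035, 0.009, -0.02, 0.063]
```

```bash
C='python3 -m crank'
$C '[-0.15,0.3,0.03,0,0,0.06,0,-0.15,0.6,0.03,0,0,0.06,0,-0.15,0.6,0.03,0,0,0.06,0]' >/dev/null; python3 st.py
$C '[0,0.06,0,0,0,0,0,0,0.06,0,0,0,0,0]' >/dev/null; python3 st.py
$C '[0,0.06,0,0,0,0,0,0,0.06,0,0,0,0,0]' >/dev/null; python3 st.py
```

```text
t 21.8 tool F [-0.1  0.3  0.2] M [-0.016  0.019 -0.031] head -80.92 pos [0.4386 0.0124 0.0734] open 0.0005
t 22.0 tool F [ 0.2 -0.6  0.7] M [ 0.023 -0.028 -0.029] head -80.91 pos [0.4407 0.0125 0.074 ] open 0.0002
t 22.2 tool F [-3.7 -5.1  0.3] M [-0.061  0.014 -0.759] head -80.89 pos [0.4413 0.0127 0.074 ] open 0.0004
```

```bash
C='python3 -m crank'
$C '[0,-0.4,0,0,0,0,0,0,-1,0,0,0,0,0,-2,-1,0,0,0,0,0,-3.6,-0.5,0,0,0,0,0,-3.6,-0.2,0,0,0,0,30,-3.6,-0.2,0,0,0,0,40]' >/dev/null; python3 st.py
python3 - <<'E'
from h import *
c=shot('wrist')
d=np.array([np.cos(np.radians(9)),np.sin(np.radians(9))]); n=np.array([-d[1],d[0]]); a=np.array([.509,.0240])
g=cv2.cvtColor(c['pixels'],cv2.COLOR_RGB2GRAY)
P=lambda s,o,z: cv2.getRectSubPix(g,(1,1),tuple(map(float,proj(c,[*(a-s*1e-3*d+o*1e-3*n),z]))))[0,0]
for z,o in ((.087,0),(.087,2),(.091,-7),(.091,7)): print(z,o,[int(P(s,o,z)) for s in np.arange(20,37,.75)])
v=[]
for s in np.arange(26,40,.75):
    u=proj(c,[*(a+s*1e-3*d),.081]); p=c['pixels'][int(round(u[1])),int(round(u[0]))].astype(int); v.append(int(p[0]-p[2]))
print(v); print(line(c,(.509,.024)))
# others: compare with the first side/top pictures
for nm in ('top','side'):
    A=cv2.imread(f'pics/{nm}0.png').astype(int); B=cams.read_camera(nm)['pixels'][:,:,::-1].astype(int); m=(abs(A-B).max(2)>40).astype('u1')
    k,l,st,ce=cv2.connectedComponentsWithStats(m); print(nm,[(ce[i].round().tolist(),int(st[i,4])) for i in range(1,k) if st[i,4]>8])
E
python3 ang.py|tail -1
```

```text
t 22.8 tool F [ 0.1 -0.2 -0.1] M [ 0.001  0.036 -0.006] head -80.88 pos [0.4372 0.0116 0.1649] open 0.0143
0.087 0 [159, 159, 159, 159, 157, 148, 138, 145, 158, 158, 158, 159, 159, 159, 159, 159, 159, 158, 152, 119, 54, 25, 24]
0.087 2 [169, 168, 166, 157, 143, 134, 139, 154, 165, 165, 165, 165, 164, 165, 165, 165, 164, 165, 157, 124, 55, 24, 26]
0.091 -7 [162, 162, 163, 157, 128, 77, 112, 157, 153, 168, 138, 54, 24, 26, 26, 27, 25, 23, 25, 25, 24, 22, 24]
0.091 7 [163, 163, 162, 158, 128, 82, 110, 150, 160, 178, 166, 69, 24, 24, 25, 25, 25, 26, 26, 27, 24, 24, 26]
[2, 3, 2, 2, 2, 2, 1, 1, 2, 3, 11, 27, 31, 32, 31, 31, 33, 33, 32]
(np.float64(0.5090767236240811), np.float64(0.024007361414663222), np.float64(9.030135184310062), 5033, array([ 2.69886534, 24.7939712 ]))
top [([312.0, 309.0], 6944), ([289.0, 197.0], 87), ([312.0, 202.0], 54), ([299.0, 208.0], 12), ([292.0, 223.0], 193), ([291.0, 215.0], 39), ([317.0, 227.0], 21), ([419.0, 225.0], 11), ([419.0, 240.0], 166), ([589.0, 363.0], 4929), ([262.0, 344.0], 103), ([284.0, 333.0], 21), ([223.0, 337.0], 23), ([275.0, 353.0], 275), ([286.0, 382.0], 902), ([270.0, 376.0], 12), ([253.0, 393.0], 26), ([634.0, 397.0], 9)]
side [([16.0, 7.0], 93), ([53.0, 53.0], 3770), ([71.0, 11.0], 239), ([161.0, 13.0], 508), ([223.0, 2.0], 12), ([251.0, 75.0], 7531), ([192.0, 10.0], 14), ([10.0, 22.0], 97), ([120.0, 104.0], 10234), ([214.0, 44.0], 32), ([282.0, 187.0], 261), ([11.0, 196.0], 151), ([318.0, 189.0], 18), ([10.0, 249.0], 667), ([26.0, 362.0], 4225), ([297.0, 325.0], 323)]
rel angle, deg (+ = still to turn cw): median 0.46587414247701453 weighted 0.32623140905123627 hole 8.758327536752727
```

```bash
python3 -c "
from plant import job,bot
print(bot.get_state()['time_s'],bot.get_state()['force']); print(job.finish_job())"
```

```text
23.0 [-0.36780458  0.73346185  0.20666469]
the job is handed in; nothing more can be done
None
```

The nut is turned on to the next slot, the pin is through to its collar, and the job was handed in at 23 s with the arm clear of everything.

**Nut:** I gripped it on its flats and turned it clockwise. The wrist torque rose from 0.1 to about 0.6 N m roughly 23° in, and the tab turned with the nut after that. The first stop came up about 3° short after springback. I regripped three times and only ever turned it further clockwise. The middle regrip never reached turning torque.

**Pin:** The large pin went in from the robot's side with under 2 N of force. I let go once it stopped at about 5 N. A picture profile then suggested a gap of about 1 mm at the collar. I nudged the block from behind with closed fingers, and it stopped at about 5 N.

**Last checks:**
- **Alignment:** slots and hole agree within about 0.5°. Readings scattered from -0.7° to +0.5°.
- **Collar:** contact was felt on both pushes. The final profile still puts the collar's front edge about 0.5 to 1 mm from the flat, which is within the camera's error and so does not settle it. I trusted the force.
- **Other objects:** the before-and-after pictures show no change at the dish, dropper bottle or slide box.

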